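# Clamp the paper roll on its telescoping dispenser spindle

### The arm

A 6-joint arm with a two-finger parallel gripper is mounted at the origin on the work surface. World frame = base frame: x ahead of the robot, y to its left, z up, the work surface at z = 0. Lengths are in m, angles in rad, forces in N, time in s.
With the tool pointing down it reaches from about 0.25 to 0.725 m from the base axis. Payload 4 kg.
Tool frame: the origin (TCP) lies between the finger pads, 19 mm behind the fingertips; this is the grasp point; z points along the fingers, y is the line along which they close (so a half turn about z gives the same grasp; the last joint's range is limited). The gripper opens to 85 mm and grips with 20 to 120 N. Pads are 22 mm wide; open, the fingers measure 114 mm over their backs; the gripper's body (76 mm by 85 mm) begins 54 mm behind the grasp point. The pads swing forward as they close: fully open they stand 13 mm farther back than shut.
Start: joints at [0, 0.241, 0.005, 1.335, 0, 1.571], TCP at [0.5, -0, 0.25] pointing down, gripper open.
Joint ranges: [-2.72, 2.72], [-1.05, 1.87], [-1.09, 1.28], [-1.99, 2.15], [-1.42, 1.44], [-3.14, 3.14]. Speed limits (rad/s): [2.79, 2.79, 3.14, 3.14, 3.14, 3.14].

### API

Orientations are given as a unit quaternion [x, y, z, w].
In Python, from workcell import bot gives the robot as it stands. The module is installed in compiled form; this text tells all that it offers.
- The arm moves only by the tool drive_tool, never from a script. Its argument "rows" is a list of rows, each an object of numbers: "dx", "dy", "dz": the shift along the tool's x, y, z in units of 50 mm (1.0 is 50 mm); "wx", "wy", "wz": the turn, a rotation vector about the tool's x, y, z in units of 5 degrees (1.0 is 5 degrees); "hand": the finger opening in mm, from 0 to 85.4. A call has 1 to 20 rows; each row is the pose to reach, as a shift and turn from the pose commanded when the call began, along the tool's axes at that moment; what a row does not reach only later rows make up. A row lasts 1/10 s, in which the tool goes at most 50 mm and 8.59 degrees, less where a joint would pass 70% of its speed; a pose out of reach is approached as far as the arm can. A call with a gripper value outside its range is refused whole. The fingers move at their own pace and stop on an object; the grip force is fixed at half the most. Time passes only in rows, so rows that repeat a pose let the fingers close. It gives the time, the measured TCP pose, the force, the opening and the grip force at its end, in the units of the state.
- bot.get_obs(): the state, without advancing time (a new reading comes with each control period).
- bot.camera(name): name is "scene" or "side" or "wrist"; returns the picture (384x512x3 uint8, red, green, blue); there is no depth.
- bot.get_calibration(name): a dict with "vfov" (degrees; the focal length in pixels is half the picture's height over the tangent of half this angle, whatever the lens; pixels are square), "cx", "cy" (the principal point, pixels), "k1" (the pictures are not rectified: a ray, as slopes to the right and down, at radius r is drawn at 1 + k1 r^2 times it, then the intrinsics apply), "origin" and "rotation" of the camera in the world; the wrist camera has in their place "mount" (4x4, takes a point from camera to tool coordinates, whose origin is the TCP and whose axes are the flange's). Camera axes: x right, y up, looking along -z (the intrinsics and any distortion apply to the point x, -y, -z); pixel columns grow to the right and rows downward; lengths in m; the calibration is good to about 2 mm. A picture is of the moment at which its call begins: read the wrist's pose just before it. get_calibration takes no time and is no camera call.
- bot.job_done(): hands the job in; it is judged then, once.
Trained networks look in the newest picture that a camera, given by its name, has taken for a name from the list of things; names that differ only in an ending like _2 or _b are one class to them, and where a whole thing is asked for, a point or a joint stands for the part that bears it (a point fixed in the world has none). Each returns a list of dicts, best first, with "score" (0 to 1); they miss things now and then, are a little off and sometimes report something else, mostly with a low value. They report only what shows in the picture. A call takes as long as a camera call.
- bot.look_for(camera, thing): "extent" ([centre column, centre row, width, height] in pixels, round what is visible of it).
- bot.outline_of(camera, thing): "region" (384x512 bool, what is visible of it) and "extent" ([centre column, centre row, width, height] in pixels, round what is visible of it).
The state is a dict: "clock": time; "joint_pos": joint angles; "joint_vel": joint speeds; "tau": joint torques, N m; "eef_pos": TCP position; "tool_rot": TCP orientation; "ft_force": force on the tool from outside, world axes, zero at the start; "ft_torque": the same for the moment, N m; "grip_width": finger opening in m; "grasp_force": force on a finger pad.
Only numpy, scipy, OpenCV 4.12 (cv2) and the standard library are available. Lean on these libraries where they do the work, as an engineer would, in place of code of your own. Each camera call takes 0.05 s, during which the arm holds its last target. There are 200 camera calls.

### The job

The new wrapping-paper roll on the bench stand is still loose. Twist the red wing grip on top of the telescoping spindle anticlockwise (seen from above) until it is free, before moving it, then slide it down until its rubber ring presses on the end of the roll's cardboard core with about 10 newtons, without crushing it, and keep it pressed while you twist the grip back clockwise until it is tight. Then let go, with the roll held snug and the other things on the bench left alone.

Things in the scene. Friction and masses are not known exactly. Their poses are not given: they have to be found in the camera images.
- stand: roll stand bolted to the bench: grey square base plate 180 x 180 x 12 mm, black bottom hub, upright steel outer tube (32 mm across) up the middle of the roll. Cannot be moved. Origin: centre of the plate's underside, on the bench; z up along the spindle axis, x and y along the plate's sides
- roll: brown paper roll on the stand's hub, 110 mm across, 125 mm high, paper top 145 mm above the bench. Origin: centre of its underside, 20 mm above the bench. It may turn stiffly. Its pale cardboard core (62 mm across) stands 3 to 15 mm out above the paper, differing from roll to roll and not measured; the rubber ring must bear on this core end. Over 22 N crushes it
- cap: clamping hub of the telescoping tube, about 0.2 kg. Origin: on the spindle axis, in the plane of the unloaded underside of its black rubber ring (68 mm across); z up, x along the wing. Above the origin: ring 0-6 mm, black flange (84 mm across) 6-14 mm, red boss (36 mm across) 14-18 mm, red wing grip 18-56 mm. The ring gives 5 N per mm, up to 4 mm
- grip (a point): middle of the red wing grip, on the spindle axis 40 mm above the cap's origin: good height for the TCP. Axes as the cap's. The wing is 64 mm long (x), 16 mm thick (y, pinch it across this). At the start the ring is 20 to 62 mm above the core end
- extension (a joint): height of the telescoping section in m: the cap's origin is 0.140 + this above the bench; 0 to 0.075. Unlocked, it slides with about 3 N of friction and stays where it is left, but cannot hold the ring pressed with over 5 N. Locked tight, it holds against over 20 N
- lock (a joint): twist of cap and inner tube, rad; the cap's yaw is the stand's yaw plus this. Positive = anticlockwise from above = unlocking. Tight at 0 to 0.12 (as at the start), quite free from 0.5 on, stop at 1.35. Turned back clockwise it begins to bite at about 0.35 and takes up to 0.6 N m to turn by 0.05, so grip hard; it stays as it is left. Stop at -0.3
- tape: bystander: ring of brown packing tape lying flat, 100 mm across, 48 mm high, beside the stand; origin under its centre
- spare_core: bystander: empty cardboard core standing on end, 62 mm across, 75 mm high, beside the stand; origin under its centre
- spare_roll: bystander: spare brown paper roll standing on the bench, 110 mm across, 106 mm high; origin under its centre
- sauce_a: bystander: amber sauce bottle with red cap, 60 mm across, 170 mm high; origin under its centre
- sauce_b: bystander: yellow bottle with green cap, 64 mm across, 150 mm high; origin under its centre
- stapler: bystander: blue and black stapler 130 mm long, 41 mm high; origin under its centre
- tape_dispenser: bystander: black desk tape dispenser 170 x 75 mm, 104 mm high; origin under its centre

How it is judged:
By the outcome, as a careful person would: the job done as asked, in the order asked, and still so for the second after the job is handed in, with the robot touching nothing.
It also fails if it takes over 64 s, if anything falls off the work surface, if the arm or the gripper's body presses on something with over 40 N, if the wrist force passes 120 N, or if a joint passes its speed limit or range.

## Working session

There is one attempt and no reset: what is moved stays moved. The work goes in short steps, Python scripts to look and compute and a tool call to move; the robot and the scene stay as the last step left them, time stands still between calls to the robot, and variables do not carry over. Pictures are saved under pics/ and viewed, at most 10 in all, crops included, and the job is handed in when it is done.

Besides the shell and the picture viewer there is one more tool, called as a command line: name --argument value ..., lists and objects as JSON in quotes. drive_tool: Moves the arm, as the interface text tells. Its arguments: {"type":"object","properties":{"rows":{"type":"array","items":{"type":"object","properties":{"dx":{"type":"number"},"dy":{"type":"number"},"dz":{"type":"number"},"wx":{"type":"number"},"wy":{"type":"number"},"wz":{"type":"number"},"hand":{"type":"number"}}}}},"required":["rows"]}

```bash
mkdir -p pics; cat > h.py <<'E'
import numpy as np, cv2
from workcell import bot
from scipy.spatial.transform import Rotation as R
def cam(n):
    c=bot.get_calibration(n); f=192/np.tan(np.radians(c['vfov'])/2)
    if 'mount' in c:
        o=bot.get_obs(); T=np.eye(4); T[:3,:3]=R.from_quat(o['tool_rot']).as_matrix(); T[:3,3]=o['eef_pos']
        T=T@np.array(c['mount']); return c,f,T[:3,3],T[:3,:3]
    return c,f,np.array(c['origin']),np.array(c['rotation'])
def ray(C,u,v):
    c,f,o,Rm=C
    d=np.array([(u-c['cx'])/f,(v-c['cy'])/f]); s=d.copy()
    for _ in range(20): s=d/(1+c['k1']*(s@s))
    return o,Rm@np.array([s[0],-s[1],-1])
def proj(C,p):
    c,f,o,Rm=C; q=Rm.T@(np.array(p)-o); s=np.array([q[0],-q[1]])/-q[2]
    s=s*(1+c['k1']*(s@s)); return s*f+[c['cx'],c['cy']]
def atz(C,u,v,z):
    o,d=ray(C,u,v); return o+d*(z-o[2])/d[2]
def shot(n,name): 
    im=bot.camera(n); cv2.imwrite('pics/'+name,im[:,:,::-1]); return im
E
python3 - <<'E'
from h import *
ims=[]
for n in('scene','side','wrist'):
    C=cam(n);im=bot.camera(n);ims.append(im)
    print(n,C[2].round(3),C[3].round(2).tolist(),round(C[1]))
    for t in('stand','roll','cap','grip'):
        print(t,[(round(x['score'],2),np.round(x['extent']).tolist()) for x in bot.look_for(n,t)[:2]])
cv2.imwrite('pics/a.png',ims[0][:,:,::-1]);cv2.imwrite('pics/b.png',ims[1][:,:,::-1])
E
```

```text
scene [1.381 0.652 0.879] [0.19, 0.4, 0.81, 0.39] 449
stand [(0.97, [279.0, 177.0, 79.0, 104.0])]
roll [(0.84, [276.0, 183.0, 40.0, 52.0])]
cap [(0.69, [282.0, 148.0, 27.0, 37.0])]
grip [(0.64, [279.0, 147.0, 32.0, 38.0])]
side [0.251 0.973 1.168] [-0.07, 0.37, 0.91, -0.17] 455
stand [(0.6, [286.0, 215.0, 74.0, 95.0])]
roll [(0.79, [289.0, 214.0, 34.0, 51.0])]
cap [(0.76, [288.0, 185.0, 32.0, 34.0])]
grip [(0.66, [292.0, 185.0, 26.0, 35.0]), (0.28, [306.0, 188.0, 18.0, 28.0])]
wrist [0.499 0.072 0.374] [[1.0, -0.0, 0.0], [-0.0, 0.96, 0.29], [-0.0, -0.29, 0.96]] 290
stand [(0.68, [259.0, 156.0, 184.0, 222.0])]
roll [(0.97, [251.0, 128.0, 135.0, 65.0]), (0.73, [435.0, 249.0, 98.0, 106.0])]
cap [(0.59, [254.0, 194.0, 149.0, 144.0]), (0.38, [253.0, 129.0, 135.0, 66.0])]
grip [(0.57, [253.0, 197.0, 152.0, 147.0])]
```

```bash
sed -i "s/np.array(c\['rotation'\])$/R.from_quat(c['rotation']).as_matrix()/" h.py
python3 - <<'E'
from h import *
a=cv2.imread('pics/a.png');b=cv2.imread('pics/b.png')
w=shot('wrist','w0.png')
m=np.vstack([np.hstack([cv2.resize(a[90:260,180:380],(400,340),interpolation=2),cv2.resize(b[130:300,190:390],(400,340),interpolation=2)])])
w2=cv2.resize(w[:,:,::-1],(347,260)); sc=cv2.resize(a,(347,260)); 
m=np.vstack([m,np.hstack([w2,sc,np.zeros((260,106,3),np.uint8)])])
cv2.imwrite('pics/m.png',m)
E
```

```text
(no output)
```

View pics/m.png

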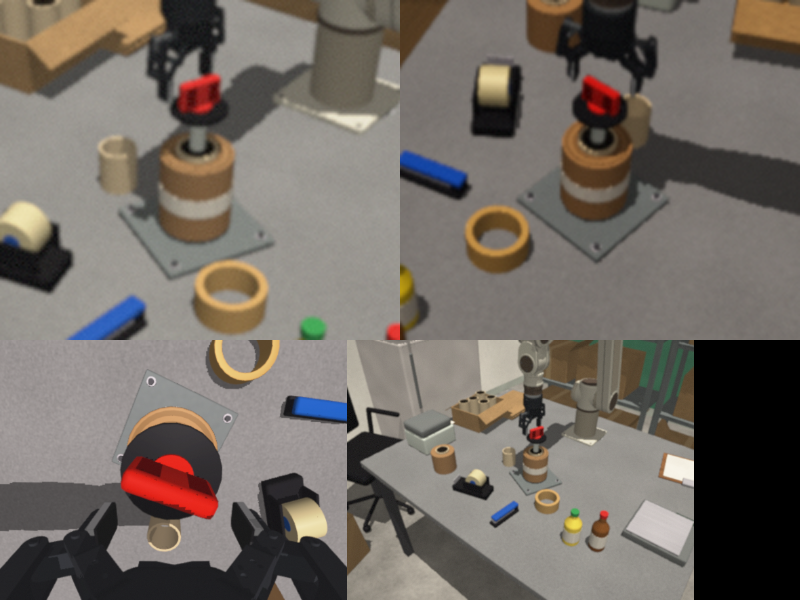

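```bash
python3 - <<'E'
from h import *
from scipy.optimize import least_squares
Cs=cam('scene');Cd=cam('side');Cw=cam('wrist')
for n,C in(('scene',Cs),('side',Cd)): 
    print(n,C[2],'fwd',-C[3][:,2])
# triangulate by cap box centre
def tri(obs):
    A=[];b=[]
    for C,u,v in obs:
        o,d=ray(C,u,v);d/=np.linalg.norm(d);P=np.eye(3)-np.outer(d,d);A.append(P);b.append(P@o)
    return np.linalg.lstsq(np.vstack(A),np.hstack(b),rcond=None)[0]
print('cap',tri([(Cs,282,148),(Cd,288,185)]),'roll',tri([(Cs,276,183),(Cd,289,214)]),'stand',tri([(Cs,279,177),(Cd,286,215)]))
print(tri([(Cs,282,148),(Cd,288,185),(Cw,254,194)]))
E
```

```text
scene [1.3814594  0.6519503  0.87869853] fwd [-0.61979223 -0.49844051 -0.60614738]
side [0.25112222 0.97267252 1.16788257] fwd [ 0.25879495 -0.6493224  -0.71512628]
cap [0.50066878 0.03139545 0.21584627] roll [0.49406546 0.01321404 0.07705276] stand [0.49714527 0.0313757  0.10120247]
[0.49876183 0.02597922 0.21348941]
```

The montage shows the stand with the cap under the gripper: red wing around scene (280,140), side (290,180) and wrist (250,215), with a visible gap above the pale core. The wing is turned about 20° clockwise from the image's horizontal. I'll fit the wing pose from the red silhouettes in all three views.

```bash
cat >> h.py <<'E'
from scipy.optimize import least_squares
TH=np.linspace(0,2*np.pi,24,endpoint=False); D=np.c_[np.cos(TH),np.sin(TH)]
def redhull(im,roi=None):
    a=im.astype(int); m=((a[...,0]>90)&(a[...,0]>2.2*a[...,1])&(a[...,0]>2.2*a[...,2])).astype(np.uint8)
    if roi: k=np.zeros_like(m);k[roi[1]:roi[3],roi[0]:roi[2]]=1;m*=k
    n,l,s,_=cv2.connectedComponentsWithStats(m); i=1+np.argmax(s[1:,4]); y,x=np.nonzero(l==i); return np.c_[x,y]
def wingpts(p):
    x,y,z,yaw=p; c,s=np.cos(yaw),np.sin(yaw)
    P=[[a,b,h] for a in(-.032,.032) for b in(-.008,.008) for h in(.018,.056)]
    P+=[[.018*np.cos(t),.018*np.sin(t),h] for t in TH for h in (.014,.018)]
    P=np.array(P); return np.c_[x+c*P[:,0]-s*P[:,1],y+s*P[:,0]+c*P[:,1],z+P[:,2]]
def fitwing(views,p0):
    obs=[(C,(h@D.T).max(0)) for C,h in views]
    def res(p):
        W=wingpts(p); return np.hstack([((np.array([proj(C,q) for q in W])@D.T).max(0)-o)/C[1]*1000 for C,o in obs])
    r=least_squares(res,p0,loss='soft_l1',f_scale=2,x_scale=[.01,.01,.01,.1]); return r.x,[round(float(np.sqrt(np.mean(v**2))),2) for v in np.split(res(r.x),len(obs))]
E
python3 - <<'E'
from h import *
a=cv2.imread('pics/a.png')[:,:,::-1];b=cv2.imread('pics/b.png')[:,:,::-1];w=cv2.imread('pics/w0.png')[:,:,::-1]
Cs,Cd,Cw=cam('scene'),cam('side'),cam('wrist')
V=[(Cs,redhull(a,(240,100,330,200))),(Cd,redhull(b,(240,130,340,240))),(Cw,redhull(w))]
for v in(V,V[:2],V[2:]):
  for y in(-.35,1.2):
    print(fitwing(v,[.5,.02,.19,y]))
print(R.from_quat(bot.get_obs()['tool_rot']).as_matrix().round(3).tolist(),bot.get_obs()['clock'])
# plate corners: predicted check
x=fitwing(V,[.5,.02,.19,-.35])[0]
# roll top ring via outline in side and scene
for n,C in(('scene',Cs),('side',Cd)):
    bot.camera(n); r=bot.outline_of(n,'roll')[0]; print(n,r['score'],r['extent'])
    for h in(.02,.145): 
        print(h,np.round(proj(C,[x[0],x[1],h]),1), np.round(atz(C,*[r['extent'][0],r['extent'][1]],.082),3))
E
```

```text
(array([ 0.49658653,  0.01772564,  0.19811864, -0.37237916]), [4.93, 5.19, 5.48])
(array([ 0.49658653,  0.01772564,  0.19811864, -0.37237918]), [4.93, 5.19, 5.48])
(array([ 0.49821239,  0.02141488,  0.20738653, -0.19811505]), [2.46, 4.52])
(array([0.49821237, 0.02141526, 0.20738745, 2.94363744]), [2.46, 4.52])
(array([ 0.49646419,  0.01706657,  0.1967236 , -0.374835  ]), [5.27])
(array([ 0.49646419,  0.01706657,  0.1967236 , -0.374835  ]), [5.27])
[[-0.0, 1.0, 0.0], [1.0, 0.0, 0.0], [0.0, 0.0, -1.0]] 0.8
scene 0.91 [276.5, 181.2, 41.0, 53.3]
0.02 [276.1 198.8] [0.491 0.013 0.082]
0.145 [277.3 165.2] [0.491 0.013 0.082]
side 0.86 [288.1, 213.9, 37.8, 45.8]
0.02 [286.9 226.4] [0.496 0.018 0.082]
0.145 [289.  200.2] [0.496 0.018 0.082]
```

drive_tool --rows '[{"dz":-0.6,"hand":85},{"dz":-1.0},{"dz":-1.0,"dx":0.2},{"dz":-1.0,"dx":0.35,"dy":-0.07,"wz":-3},{"dz":-1.0,"dx":0.35,"dy":-0.07,"wz":-13.7},{"dz":-1.0,"dx":0.35,"dy":-0.07,"wz":-13.7},{"dz":-1.0,"dx":0.35,"dy":-0.07,"wz":-13.7},{"dz":-1.0,"dx":0.35,"dy":-0.07,"wz":-13.7},{"dz":-1.0,"dx":0.35,"dy":-0.07,"wz":-13.7},{"dz":-1.0,"dx":0.35,"dy":-0.07,"wz":-13.7},{"dz":-1.0,"dx":0.35,"dy":-0.07,"wz":-13.7},{"dz":-1.0,"dx":0.35,"dy":-0.07,"wz":-13.7},{"dz":-1.0,"dx":0.35,"dy":-0.07,"wz":-13.7}]'

```text
invalid input at $.rows[0]: expected keys dx, dy, dz, wx, wy, wz, hand
```

```bash
python3 - <<'E'
from h import *
Cw=cam('wrist');w=shot('wrist','w1.png')
Cs,Cd=cam('scene'),cam('side')
a=cv2.imread('pics/a.png')[:,:,::-1];b=cv2.imread('pics/b.png')[:,:,::-1]
V=[(Cs,redhull(a,(240,100,330,200))),(Cd,redhull(b,(240,130,340,240))),(Cw,redhull(w))]
print(fitwing(V[2:],[.497,.018,.198,-.37]));x,e=fitwing(V,[.497,.018,.198,-.37]);print(x,e)
o=bot.get_obs();print(o['eef_pos'],o['joint_pos'],R.from_quat(o['tool_rot']).as_matrix().round(3).tolist(),o['ft_force'])
im=w[:,:,::-1].copy()
for q in wingpts(x)[:8]: cv2.circle(im,tuple(int(k) for k in proj(Cw,q)),2,(255,255,0),-1)
for r,h in((.042,.014),(.034,0)):
  for t in TH: cv2.circle(im,tuple(int(k) for k in proj(Cw,[x[0]+r*np.cos(t),x[1]+r*np.sin(t),x[2]+h])),1,(0,255,0),-1)
cv2.imwrite('pics/w1o.png',im)
E
```

```text
(array([ 0.49646832,  0.01707508,  0.19669802, -0.37481127]), [5.32])
[ 0.49659801  0.01774183  0.19811165 -0.37229252] [4.94, 5.19, 5.51]
[5.00003236e-01 6.68021738e-06 2.50022960e-01] [1.14045192e-05 2.40566146e-01 4.99887408e-03 1.33518825e+00
 3.43371094e-06 1.57079262e+00] [[-0.0, 1.0, 0.0], [1.0, 0.0, 0.0], [0.0, 0.0, -1.0]] [-0.72931129 -0.26158643 -0.02783406]
```

View pics/w1o.png

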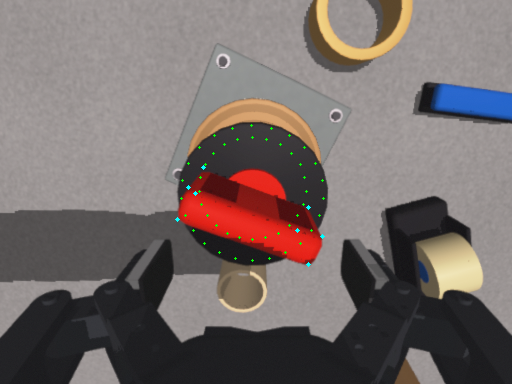

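The red-box overlay is off. The flange disc in the picture (centre (253,193), radius about 74 px) is larger than the model's, which puts the cap nearer (0.498, 0.023, 0.203). I'll move above it and look again.

drive_tool --rows '[{"dx":0,"dy":0,"dz":-0.6,"wx":0,"wy":0,"wz":0,"hand":85},{"dx":0,"dy":0,"dz":-1.0,"wx":0,"wy":0,"wz":0,"hand":85},{"dx":0.45,"dy":-0.04,"dz":-1.0,"wx":0,"wy":0,"wz":-13.7,"hand":85},{"dx":0.45,"dy":-0.04,"dz":-1.0,"wx":0,"wy":0,"wz":-13.7,"hand":85},{"dx":0.45,"dy":-0.04,"dz":-1.0,"wx":0,"wy":0,"wz":-13.7,"hand":85},{"dx":0.45,"dy":-0.04,"dz":-1.0,"wx":0,"wy":0,"wz":-13.7,"hand":85},{"dx":0.45,"dy":-0.04,"dz":-1.0,"wx":0,"wy":0,"wz":-13.7,"hand":85},{"dx":0.45,"dy":-0.04,"dz":-1.0,"wx":0,"wy":0,"wz":-13.7,"hand":85},{"dx":0.45,"dy":-0.04,"dz":-1.0,"wx":0,"wy":0,"wz":-13.7,"hand":85},{"dx":0.45,"dy":-0.04,"dz":-1.0,"wx":0,"wy":0,"wz":-13.7,"hand":85},{"dx":0.45,"dy":-0.04,"dz":-1.0,"wx":0,"wy":0,"wz":-13.7,"hand":85},{"dx":0.45,"dy":-0.04,"dz":-1.0,"wx":0,"wy":0,"wz":-13.7,"hand":85}]'

```text
clock: 2.25
eef_pos: [0.498, 0.0225, 0.3]
tool_rot: [0.188, 0.982, -0.0, -0.0]
ft_force: [0.6, -0.1, 0.5]
grip_width: 0.0852
grasp_force: 0.0
```

```bash
python3 - <<'E'
from h import *
Cw=cam('wrist');w=shot('wrist','w2.png')
o=bot.get_obs();print(o['eef_pos'],o['joint_pos'][5],R.from_quat(o['tool_rot']).as_matrix().round(3).tolist(),o['ft_force'])
a=w.astype(int); m=((a[...,0]>40)&(a[...,0]>2.2*a[...,1])&(a[...,0]>2.2*a[...,2])); y,x_=np.nonzero(m); 
x,e=fitwing([(Cw,np.c_[x_,y])],[.498,.023,.203,-.37]);print(x,e)
x=np.array([.498,.0235,.203,-.372])
im=w[:,:,::-1].copy()
for q in wingpts(x)[:8]: cv2.circle(im,tuple(int(k) for k in proj(Cw,q)),2,(255,255,0),-1)
for r,h in((.042,.014),(.018,.018)):
  for t in TH: cv2.circle(im,tuple(int(k) for k in proj(Cw,[x[0]+r*np.cos(t),x[1]+r*np.sin(t),x[2]+h])),1,(0,255,0),-1)
cv2.imwrite('pics/w2o.png',cv2.resize(im,(768,576)))
E
```

```text
[0.49799871 0.02249197 0.30000069] 0.4229527427598772 [[-0.929, 0.369, -0.0], [0.369, 0.929, -0.0], [0.0, -0.0, -1.0]] [ 0.062649   -0.27361332 -1.08620396]
[ 0.50213073  0.01798944  0.19174072 -0.35048898] [4.75]
```

View pics/w2o.png

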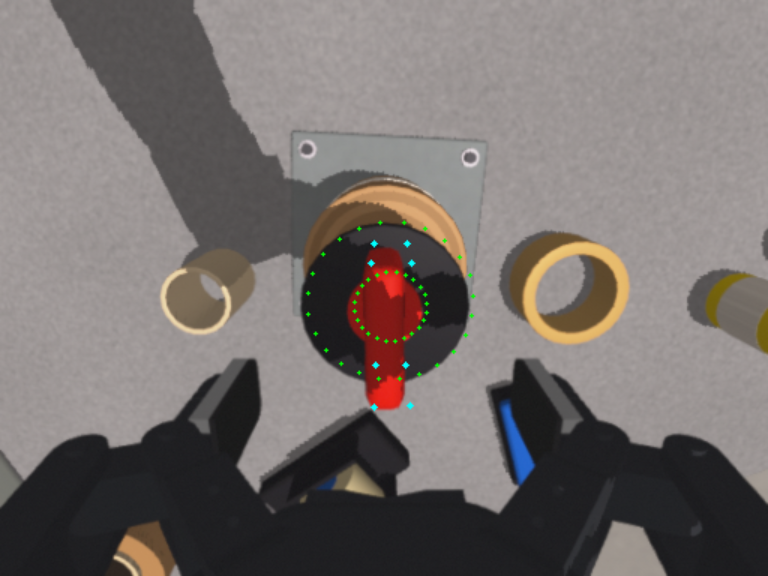

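The picture shows the wing upright at column 385 (of 768), midway between the pads, with the flange centred at about (385,303). The TCP is on the axis, so I descend 57 mm and close.

drive_tool --rows '[{"dx":0,"dy":0,"dz":0.5,"wx":0,"wy":0,"wz":0,"hand":85},{"dx":0,"dy":0,"dz":0.9,"wx":0,"wy":0,"wz":0,"hand":85},{"dx":0,"dy":0,"dz":1.14,"wx":0,"wy":0,"wz":0,"hand":85},{"dx":0,"dy":0,"dz":1.14,"wx":0,"wy":0,"wz":0,"hand":60},{"dx":0,"dy":0,"dz":1.14,"wx":0,"wy":0,"wz":0,"hand":35},{"dx":0,"dy":0,"dz":1.14,"wx":0,"wy":0,"wz":0,"hand":20},{"dx":0,"dy":0,"dz":1.14,"wx":0,"wy":0,"wz":0,"hand":0},{"dx":0,"dy":0,"dz":1.14,"wx":0,"wy":0,"wz":0,"hand":0},{"dx":0,"dy":0,"dz":1.14,"wx":0,"wy":0,"wz":0,"hand":0},{"dx":0,"dy":0,"dz":1.14,"wx":0,"wy":0,"wz":0,"hand":0},{"dx":0,"dy":0,"dz":1.14,"wx":0,"wy":0,"wz":0,"hand":0},{"dx":0,"dy":0,"dz":1.14,"wx":0,"wy":0,"wz":0,"hand":0}]'

```text
clock: 3.5
eef_pos: [0.4993, 0.0216, 0.2458]
tool_rot: [0.187, 0.982, -0.0, 0.003]
ft_force: [-1.9, -2.1, 7.8]
grip_width: 0.0155
grasp_force: 61.6
```

```bash
python3 - <<'E'
from h import *
o=bot.get_obs()
for k in('eef_pos','ft_force','ft_torque','grip_width','grasp_force','clock'):print(k,np.round(o[k],4))
E
```

```text
eef_pos [0.4993 0.0216 0.2458]
ft_force [-1.907  -2.1067  7.8006]
ft_torque [-0.5974  0.3292  0.1323]
grip_width 0.0155
grasp_force 61.6372
clock 3.5
```

drive_tool --rows '[{"dx":-0.03,"dy":-0.01,"dz":-0.055,"wx":0,"wy":0,"wz":0,"hand":0},{"dx":-0.03,"dy":-0.01,"dz":-0.055,"wx":0,"wy":0,"wz":0,"hand":0},{"dx":-0.03,"dy":-0.01,"dz":-0.055,"wx":0,"wy":0,"wz":0,"hand":0}]'

```text
clock: 3.8
eef_pos: [0.4993, 0.0215, 0.2459]
tool_rot: [0.187, 0.982, 0.0, 0.0]
ft_force: [-1.0, -0.0, -1.4]
grip_width: 0.0155
grasp_force: 60.8
```

```bash
cat > s.py <<'E'
from h import *
o=bot.get_obs()
for k in('eef_pos','ft_force','ft_torque','grip_width','grasp_force','clock'):print(k,np.round(o[k],4))
M=R.from_quat(o['tool_rot']).as_matrix();print('yaw tool-x+pi',np.arctan2(-M[1,0],-M[0,0]).round(4),'tilt',np.degrees(np.arccos(-M[2,2])).round(2))
E
python3 s.py
```

```text
eef_pos [0.4993 0.0215 0.2459]
ft_force [-1.0046 -0.0265 -1.381 ]
ft_torque [-0.0979 -0.2628  0.0123]
grip_width 0.0155
grasp_force 60.7533
clock 3.8
yaw tool-x+pi -0.3752 tilt 0.01
```

drive_tool --rows '[{"dx":0,"dy":0,"dz":0,"wx":0,"wy":0,"wz":-0.6,"hand":0},{"dx":0,"dy":0,"dz":0,"wx":0,"wy":0,"wz":-1.2,"hand":0},{"dx":0,"dy":0,"dz":0,"wx":0,"wy":0,"wz":-1.8,"hand":0},{"dx":0,"dy":0,"dz":0,"wx":0,"wy":0,"wz":-2.4,"hand":0},{"dx":0,"dy":0,"dz":0,"wx":0,"wy":0,"wz":-3.0,"hand":0},{"dx":0,"dy":0,"dz":0,"wx":0,"wy":0,"wz":-3.6,"hand":0},{"dx":0,"dy":0,"dz":0,"wx":0,"wy":0,"wz":-4.2,"hand":0},{"dx":0,"dy":0,"dz":0,"wx":0,"wy":0,"wz":-4.8,"hand":0},{"dx":0,"dy":0,"dz":0,"wx":0,"wy":0,"wz":-5.4,"hand":0},{"dx":0,"dy":0,"dz":0,"wx":0,"wy":0,"wz":-6.0,"hand":0},{"dx":0,"dy":0,"dz":0,"wx":0,"wy":0,"wz":-6.6,"hand":0},{"dx":0,"dy":0,"dz":0,"wx":0,"wy":0,"wz":-7.2,"hand":0},{"dx":0,"dy":0,"dz":0,"wx":0,"wy":0,"wz":-7.8,"hand":0},{"dx":0,"dy":0,"dz":0,"wx":0,"wy":0,"wz":-8.4,"hand":0},{"dx":0,"dy":0,"dz":0,"wx":0,"wy":0,"wz":-9.0,"hand":0},{"dx":0,"dy":0,"dz":0,"wx":0,"wy":0,"wz":-9.0,"hand":0},{"dx":0,"dy":0,"dz":0,"wx":0,"wy":0,"wz":-9.0,"hand":0}]'

```text
clock: 5.5
eef_pos: [0.4993, 0.0228, 0.2459]
tool_rot: [-0.204, 0.979, 0.001, 0.0]
ft_force: [-0.2, 5.5, -1.2]
grip_width: 0.0154
grasp_force: 61.0
```

```bash
python3 s.py; python3 - <<'E'
from h import *
w=shot('wrist','w3.png');cv2.imwrite('pics/w3v.png',w[:,:,::-1])
E
```

```text
eef_pos [0.4993 0.0228 0.2459]
ft_force [-0.1647  5.4942 -1.2093]
ft_torque [ 1.2287 -0.066   0.047 ]
grip_width 0.0154
grasp_force 61.0498
clock 5.5
yaw tool-x+pi 0.41 tilt 0.16
```

View pics/w3v.png

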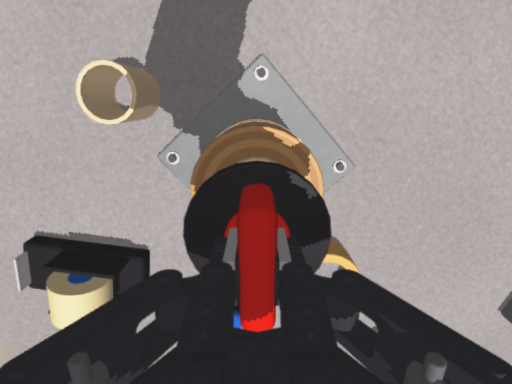

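The picture shows the wing still pinched at (257,255) and the cap turned with the tool relative to the plate. The reaction torque is near zero, so it's free. Now I slide down.

drive_tool --rows '[{"dx":-0.014,"dy":0.03,"dz":0,"wx":0,"wy":0,"wz":0,"hand":0},{"dx":-0.014,"dy":0.03,"dz":0.08,"wx":0,"wy":0,"wz":0,"hand":0},{"dx":-0.014,"dy":0.03,"dz":0.16,"wx":0,"wy":0,"wz":0,"hand":0},{"dx":-0.014,"dy":0.03,"dz":0.24,"wx":0,"wy":0,"wz":0,"hand":0},{"dx":-0.014,"dy":0.03,"dz":0.32,"wx":0,"wy":0,"wz":0,"hand":0},{"dx":-0.014,"dy":0.03,"dz":0.4,"wx":0,"wy":0,"wz":0,"hand":0},{"dx":-0.014,"dy":0.03,"dz":0.48,"wx":0,"wy":0,"wz":0,"hand":0},{"dx":-0.014,"dy":0.03,"dz":0.56,"wx":0,"wy":0,"wz":0,"hand":0},{"dx":-0.014,"dy":0.03,"dz":0.62,"wx":0,"wy":0,"wz":0,"hand":0},{"dx":-0.014,"dy":0.03,"dz":0.66,"wx":0,"wy":0,"wz":0,"hand":0}]'

```text
clock: 6.55
eef_pos: [0.4993, 0.023, 0.2124]
tool_rot: [-0.204, 0.979, -0.0, -0.0]
ft_force: [0.2, 0.1, 0.5]
grip_width: 0.015
grasp_force: 61.5
```

```bash
python3 s.py; python3 - <<'E'
from h import *
a=shot('scene','s4.png');b=shot('side','d4.png')
m=np.hstack([cv2.resize(a[100:230,220:340],(396,429),interpolation=2),cv2.resize(b[140:270,230:350],(396,429),interpolation=2)])
cv2.imwrite('pics/m4.png',m[:,:,::-1])
E
```

```text
eef_pos [0.4993 0.023  0.2124]
ft_force [0.1994 0.0853 0.4876]
ft_torque [ 0.1173 -0.1221 -0.0096]
grip_width 0.015
grasp_force 61.4532
clock 6.55
yaw tool-x+pi 0.41 tilt 0.02
```

View pics/m4.png

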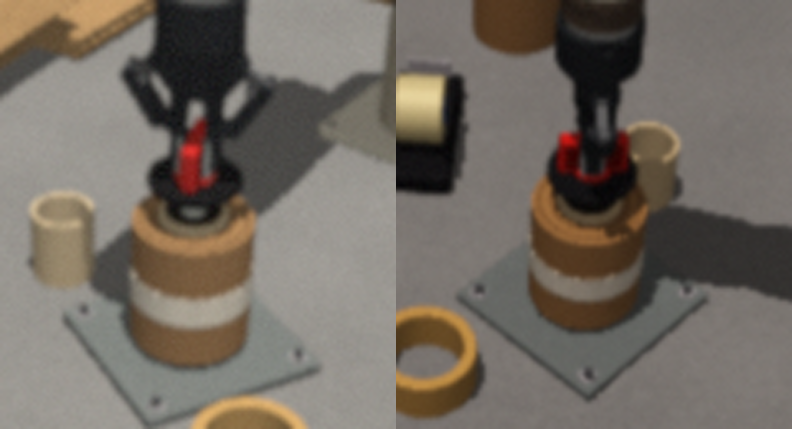

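The cap slid down 33 mm with almost no resistance, and the pictures show a gap still visible above the core. I'll step on gently.

drive_tool --rows '[{"dx":0,"dy":0,"dz":0.02,"wx":0,"wy":0,"wz":0,"hand":0},{"dx":0,"dy":0,"dz":0.04,"wx":0,"wy":0,"wz":0,"hand":0},{"dx":0,"dy":0,"dz":0.06,"wx":0,"wy":0,"wz":0,"hand":0},{"dx":0,"dy":0,"dz":0.08,"wx":0,"wy":0,"wz":0,"hand":0},{"dx":0,"dy":0,"dz":0.1,"wx":0,"wy":0,"wz":0,"hand":0},{"dx":0,"dy":0,"dz":0.12,"wx":0,"wy":0,"wz":0,"hand":0}]'

```text
clock: 7.25
eef_pos: [0.4993, 0.023, 0.2067]
tool_rot: [-0.204, 0.979, -0.0, 0.0]
ft_force: [-0.4, -0.8, 0.9]
grip_width: 0.015
grasp_force: 61.3
```

drive_tool --rows '[{"dx":0,"dy":0,"dz":0.02,"wx":0,"wy":0,"wz":0,"hand":0},{"dx":0,"dy":0,"dz":0.04,"wx":0,"wy":0,"wz":0,"hand":0},{"dx":0,"dy":0,"dz":0.06,"wx":0,"wy":0,"wz":0,"hand":0},{"dx":0,"dy":0,"dz":0.08,"wx":0,"wy":0,"wz":0,"hand":0}]'

```text
clock: 7.65
eef_pos: [0.4993, 0.023, 0.2027]
tool_rot: [-0.204, 0.979, -0.0, 0.0]
ft_force: [0.0, -2.0, 0.8]
grip_width: 0.0155
grasp_force: 61.4
```

drive_tool --rows '[{"dx":0,"dy":0,"dz":0.02,"wx":0,"wy":0,"wz":0,"hand":0},{"dx":0,"dy":0,"dz":0.04,"wx":0,"wy":0,"wz":0,"hand":0},{"dx":0,"dy":0,"dz":0.06,"wx":0,"wy":0,"wz":0,"hand":0}]'

```text
clock: 7.95
eef_pos: [0.4993, 0.023, 0.1997]
tool_rot: [-0.204, 0.979, -0.0, 0.0]
ft_force: [0.8, -2.3, 1.7]
grip_width: 0.0151
grasp_force: 61.4
```

drive_tool --rows '[{"dx":0,"dy":0,"dz":0.02,"wx":0,"wy":0,"wz":0,"hand":0},{"dx":0,"dy":0,"dz":0.04,"wx":0,"wy":0,"wz":0,"hand":0}]'

```text
clock: 8.15
eef_pos: [0.4993, 0.023, 0.1977]
tool_rot: [-0.204, 0.979, -0.0, 0.0]
ft_force: [0.5, -2.5, 1.7]
grip_width: 0.0153
grasp_force: 61.4
```

drive_tool --rows '[{"dx":0,"dy":0,"dz":0.02,"wx":0,"wy":0,"wz":0,"hand":0},{"dx":0,"dy":0,"dz":0.04,"wx":0,"wy":0,"wz":0,"hand":0}]'

```text
clock: 8.35
eef_pos: [0.4993, 0.023, 0.1957]
tool_rot: [-0.204, 0.979, -0.0, 0.0]
ft_force: [0.4, -2.8, 1.5]
grip_width: 0.0157
grasp_force: 61.4
```

drive_tool --rows '[{"dx":0,"dy":0,"dz":0.02,"wx":0,"wy":0,"wz":0,"hand":0},{"dx":0,"dy":0,"dz":0.04,"wx":0,"wy":0,"wz":0,"hand":0}]'

```text
clock: 8.55
eef_pos: [0.4993, 0.023, 0.1937]
tool_rot: [-0.204, 0.979, -0.0, 0.0]
ft_force: [0.4, -2.4, 1.1]
grip_width: 0.0155
grasp_force: 61.4
```

drive_tool --rows '[{"dx":0,"dy":0,"dz":0.02,"wx":0,"wy":0,"wz":0,"hand":0},{"dx":0,"dy":0,"dz":0.03,"wx":0,"wy":0,"wz":0,"hand":0}]'

```text
clock: 8.75
eef_pos: [0.4993, 0.023, 0.1921]
tool_rot: [-0.204, 0.979, -0.0, -0.0]
ft_force: [1.4, -2.5, 0.7]
grip_width: 0.0153
grasp_force: 61.3
```

drive_tool --rows '[{"dx":0,"dy":0,"dz":0.01,"wx":0,"wy":0,"wz":0,"hand":0},{"dx":0,"dy":0,"dz":0.02,"wx":0,"wy":0,"wz":0,"hand":0}]'

```text
clock: 8.95
eef_pos: [0.4993, 0.023, 0.1912]
tool_rot: [-0.204, 0.979, -0.0, 0.0]
ft_force: [0.3, -3.7, 1.2]
grip_width: 0.0154
grasp_force: 61.4
```

drive_tool --rows '[{"dx":0,"dy":0,"dz":0.02,"wx":0,"wy":0,"wz":0,"hand":0},{"dx":0,"dy":0,"dz":0.04,"wx":0,"wy":0,"wz":0,"hand":0}]'

```text
clock: 9.15
eef_pos: [0.4993, 0.023, 0.1896]
tool_rot: [-0.204, 0.979, -0.0, 0.0]
ft_force: [-1.2, -3.2, 4.9]
grip_width: 0.015
grasp_force: 61.9
```

drive_tool --rows '[{"dx":0,"dy":0,"dz":0.02,"wx":0,"wy":0,"wz":0,"hand":0},{"dx":0,"dy":0,"dz":0.03,"wx":0,"wy":0,"wz":0,"hand":0}]'

```text
clock: 9.35
eef_pos: [0.4993, 0.023, 0.1888]
tool_rot: [-0.204, 0.979, -0.0, 0.0]
ft_force: [-1.5, -2.9, 8.5]
grip_width: 0.0155
grasp_force: 62.7
```

```bash
python3 s.py; python3 - <<'E'
from h import *
a=shot('scene','s5.png');b=shot('side','d5.png')
m=np.hstack([cv2.resize(a[130:200,240:320],(400,350),interpolation=2),cv2.resize(b[160:230,250:330],(400,350),interpolation=2)])
cv2.imwrite('pics/m5.png',m[:,:,::-1])
E
```

```text
eef_pos [0.4993 0.023  0.1888]
ft_force [-1.4773 -2.8606  8.52  ]
ft_torque [-0.7071  0.3638  0.0226]
grip_width 0.0155
grasp_force 62.6999
clock 9.35
yaw tool-x+pi 0.4101 tilt 0.05
```

View pics/m5.png

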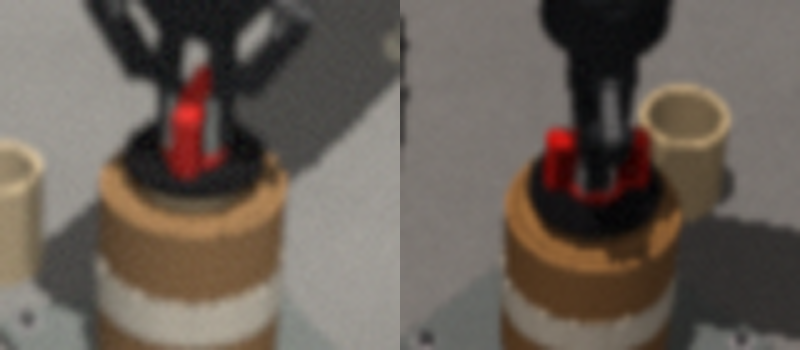

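Contact began at TCP z ≈ 0.1904, and the picture shows the ring sitting on the core in both views. I'll press to about 10 N on the ring (about 11 N at the wrist), and check the plate's yaw to get the absolute lock angle.

drive_tool --rows '[{"dx":0,"dy":0,"dz":0.01,"wx":0,"wy":0,"wz":0,"hand":0},{"dx":0,"dy":0,"dz":0.018,"wx":0,"wy":0,"wz":0,"hand":0},{"dx":0,"dy":0,"dz":0.018,"wx":0,"wy":0,"wz":0,"hand":0}]'

```text
clock: 9.75
eef_pos: [0.4993, 0.023, 0.1884]
tool_rot: [-0.204, 0.979, -0.0, 0.001]
ft_force: [-1.5, -3.9, 9.7]
grip_width: 0.0148
grasp_force: 63.0
```

```bash
python3 s.py; python3 - <<'E'
from h import *
c=bot.get_calibration('wrist');f=cam('wrist')[1]
T=np.eye(4);T[:3,:3]=[[-.929,.369,0],[.369,.929,0],[0,0,-1]];T[:3,3]=[.498,.0225,.3];T=T@np.array(c['mount'])
C=(c,f,T[:3,3],T[:3,:3])
p,q=[atz(C,u/1.5,v/1.5,.012) for u,v in((307,149),(470,157))]
d=q-p;print('hole line',p,q,np.linalg.norm(d),np.arctan2(d[1],d[0])%(np.pi/2)-np.pi/2)
p,q=[atz(C,u/1.5,v/1.5,.012) for u,v in((292,131),(487,142))]
d=q-p;print('edge',np.linalg.norm(d),np.arctan2(d[1],d[0])%(np.pi/2)-np.pi/2)
E
```

```text
eef_pos [0.4993 0.023  0.1884]
ft_force [-1.4801 -3.9294  9.7376]
ft_torque [-0.7124  0.4971 -0.0179]
grip_width 0.0148
grasp_force 63.0336
clock 9.75
yaw tool-x+pi 0.4101 tilt 0.08
hole line [ 0.39754305 -0.01531477  0.012     ] [0.45903635 0.12043367 0.012     ] 0.14902705825299653 -0.42534138380183095
edge 0.17681462415404642 -0.43184865126075667
```

drive_tool --rows '[{"dx":0,"dy":0,"dz":0.01,"wx":0,"wy":0,"wz":0.5,"hand":0},{"dx":0.003,"dy":-0.005,"dz":0.01,"wx":0,"wy":0,"wz":1.0,"hand":0},{"dx":0.003,"dy":-0.007,"dz":0.01,"wx":0,"wy":0,"wz":1.6,"hand":0},{"dx":0.004,"dy":-0.01,"dz":0.01,"wx":0,"wy":0,"wz":2.2,"hand":0},{"dx":0.005,"dy":-0.012,"dz":0.01,"wx":0,"wy":0,"wz":2.8,"hand":0},{"dx":0.006,"dy":-0.014,"dz":0.01,"wx":0,"wy":0,"wz":3.4,"hand":0},{"dx":0.006,"dy":-0.014,"dz":0.01,"wx":0,"wy":0,"wz":4.0,"hand":0},{"dx":0.006,"dy":-0.014,"dz":0.01,"wx":0,"wy":0,"wz":4.5,"hand":0},{"dx":0.006,"dy":-0.014,"dz":0.01,"wx":0,"wy":0,"wz":4.5,"hand":0}]'

```text
clock: 10.65
eef_pos: [0.4995, 0.0223, 0.1881]
tool_rot: [-0.008, 1.0, -0.0, 0.001]
ft_force: [-2.9, -4.2, 10.2]
grip_width: 0.0156
grasp_force: 63.2
```

```bash
python3 s.py
```

```text
eef_pos [0.4995 0.0223 0.1881]
ft_force [-2.8979 -4.2174 10.1755]
ft_torque [-0.7399  0.4598  0.0096]
grip_width 0.0156
grasp_force 63.159
clock 10.65
yaw tool-x+pi 0.017 tilt 0.12
```

drive_tool --rows '[{"dx":0,"dy":0,"dz":0,"wx":0,"wy":0,"wz":0.5,"hand":0},{"dx":0.003,"dy":-0.007,"dz":0,"wx":0,"wy":0,"wz":1.0,"hand":0},{"dx":0.003,"dy":-0.014,"dz":0,"wx":0,"wy":0,"wz":1.5,"hand":0},{"dx":0.003,"dy":-0.02,"dz":0,"wx":0,"wy":0,"wz":2.0,"hand":0},{"dx":0.003,"dy":-0.02,"dz":0,"wx":0,"wy":0,"wz":2.5,"hand":0},{"dx":0.003,"dy":-0.02,"dz":0,"wx":0,"wy":0,"wz":3.0,"hand":0},{"dx":0.003,"dy":-0.02,"dz":0,"wx":0,"wy":0,"wz":3.5,"hand":0},{"dx":0.003,"dy":-0.02,"dz":0,"wx":0,"wy":0,"wz":4.0,"hand":0},{"dx":0.003,"dy":-0.02,"dz":0,"wx":0,"wy":0,"wz":4.5,"hand":0},{"dx":0.003,"dy":-0.02,"dz":0,"wx":0,"wy":0,"wz":5.0,"hand":0},{"dx":0.003,"dy":-0.02,"dz":0,"wx":0,"wy":0,"wz":5.0,"hand":0},{"dx":0.003,"dy":-0.02,"dz":0,"wx":0,"wy":0,"wz":5.0,"hand":0}]'

```text
clock: 11.85
eef_pos: [0.4993, 0.0215, 0.1881]
tool_rot: [0.208, 0.978, 0.0, 0.001]
ft_force: [-2.8, -2.7, 11.0]
grip_width: 0.0155
grasp_force: 63.1
```

```bash
python3 s.py
```

```text
eef_pos [0.4993 0.0215 0.1881]
ft_force [-2.7879 -2.6679 11.0459]
ft_torque [-0.7727  0.4119  0.1591]
grip_width 0.0155
grasp_force 63.1422
clock 11.85
yaw tool-x+pi -0.4182 tilt 0.11
```

drive_tool --rows '[{"dx":0,"dy":0,"dz":0,"wx":0,"wy":0,"wz":0.3,"hand":0},{"dx":0,"dy":0,"dz":0,"wx":0,"wy":0,"wz":0.5,"hand":0}]'

```text
clock: 12.05
eef_pos: [0.4993, 0.0214, 0.1881]
tool_rot: [0.229, 0.973, 0.0, 0.001]
ft_force: [-2.1, -2.8, 11.1]
grip_width: 0.0154
grasp_force: 63.9
```

```bash
python3 s.py; python3 - <<'E'
from h import *
w=shot('wrist','w6.png');cv2.imwrite('pics/w6v.png',w[:,:,::-1])
E
```

```text
eef_pos [0.4993 0.0214 0.1881]
ft_force [-2.0636 -2.8275 11.1284]
ft_torque [-0.9201  0.3965  0.4835]
grip_width 0.0154
grasp_force 63.9454
clock 12.05
yaw tool-x+pi -0.4619 tilt 0.11
```

View pics/w6v.png

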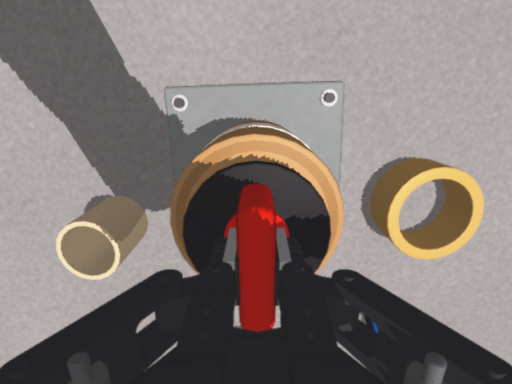

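The wing is straight in the pads at (257,255) and lined up with the plate. The lock is about 0 with 0.48 N m of reaction torque, so it is tight. I'll unload the arm, open and retreat.

drive_tool --rows '[{"dx":0,"dy":0,"dz":-0.02,"wx":0,"wy":0,"wz":0,"hand":0},{"dx":0,"dy":0,"dz":-0.035,"wx":0,"wy":0,"wz":0,"hand":0},{"dx":0,"dy":0,"dz":-0.035,"wx":0,"wy":0,"wz":0,"hand":0}]'

```text
clock: 12.4
eef_pos: [0.4993, 0.0214, 0.1881]
tool_rot: [0.229, 0.973, -0.0, 0.0]
ft_force: [-0.7, -2.7, 2.8]
grip_width: 0.0151
grasp_force: 62.1
```

drive_tool --rows '[{"dx":0,"dy":0,"dz":0,"wx":0,"wy":0,"wz":0,"hand":25},{"dx":0,"dy":0,"dz":0,"wx":0,"wy":0,"wz":0,"hand":50},{"dx":0,"dy":0,"dz":0,"wx":0,"wy":0,"wz":0,"hand":70},{"dx":0,"dy":0,"dz":0,"wx":0,"wy":0,"wz":0,"hand":70},{"dx":0,"dy":0,"dz":0,"wx":0,"wy":0,"wz":0,"hand":70},{"dx":0,"dy":0,"dz":-0.4,"wx":0,"wy":0,"wz":0,"hand":70},{"dx":0,"dy":0,"dz":-0.9,"wx":0,"wy":0,"wz":0,"hand":70},{"dx":0,"dy":0,"dz":-1.5,"wx":0,"wy":0,"wz":0,"hand":70},{"dx":0,"dy":0,"dz":-2.2,"wx":0,"wy":0,"wz":0,"hand":70},{"dx":0,"dy":0,"dz":-2.2,"wx":0,"wy":0,"wz":0,"hand":70},{"dx":0,"dy":0,"dz":-2.2,"wx":0,"wy":0,"wz":0,"hand":70}]'

```text
clock: 13.5
eef_pos: [0.4996, 0.0214, 0.2988]
tool_rot: [0.229, 0.973, 0.0, 0.001]
ft_force: [0.5, 0.2, -0.0]
grip_width: 0.0699
grasp_force: 0.0
```

```bash
python3 s.py; python3 - <<'E'
from h import *
a=shot('scene','s7.png');b=shot('side','d7.png');w=shot('wrist','w7.png')
m=np.hstack([cv2.resize(a[130:200,240:320],(240,210),interpolation=2),cv2.resize(b[160:230,250:330],(240,210),interpolation=2),cv2.resize(w,(280,210))])
cv2.imwrite('pics/m7.png',m[:,:,::-1])
E
```

```text
eef_pos [0.4996 0.0214 0.2988]
ft_force [ 0.5111  0.1992 -0.042 ]
ft_torque [ 0.0428  0.0177 -0.0049]
grip_width 0.0699
grasp_force 0.0
clock 13.5
yaw tool-x+pi -0.4626 tilt 0.12
```

View pics/m7.png

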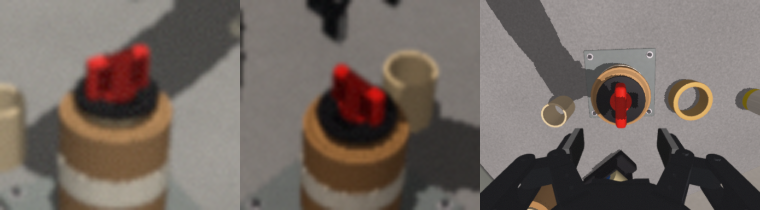

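The cap sits on the core in both side views, the wing is square to the plate at (620,95), and the gripper is clear. The height did not move when I unloaded the arm, so the lock holds.

```bash
python3 -c "
from workcell import bot; print(bot.job_done())"
```

```text
the job is handed in; nothing more can be done
None
```

The job is handed in: I freed the grip, pressed the ring onto the core with about 10 N (estimated from the wrist force), twisted the lock tight while holding it there, and let go, touching nothing else on the bench, at 13.5 s on the clock.

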